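# Hang the pipette caddy on the service pedestal

## Task

Pick up the steel pipette caddy and hang it on the screw on the front of the service pedestal: pass the round end of its keyhole over the screw head until the back plate lies against the pedestal, then slide it straight down until the screw is fully home at the top of the narrow slot, and leave it hanging upright. The screw was fitted by hand several millimetres off its drawn place, so feel for it gently: neither the thin sheet-metal pedestal nor the screw may be forced. Leave everything else on the bench where it stands.

Things in the scene. Friction and masses are not known exactly. Their poses are not given: they have to be found in the camera images.
- caddy: Open pipette caddy of bare folded steel, 60 mm wide (y), 72 mm deep (x), 130 mm high (z), 0.18 to 0.36 kg, standing upright. Origin: foot of its back plate, mid-width, on the back face; x points out of its back, z up. Back plate x = -4 to 0 mm, full width and height, with a keyhole through it on the centre line. Open bin at the bottom, 45 mm high, out to x = -72 mm.
- grip (a point): Where to grip the caddy from above: mid-width between its two side cheeks, 20 mm in front of its back face, 105 mm above its foot. The cheeks are rigid, 3 mm thick, run from x = -36 to 0 mm over the full height, and their outer faces are 60 mm apart along the caddy's y. Axes as the caddy's.
- hole (a point): Centre of the round (eight-sided) entry end of the caddy's keyhole, 17 mm across flats, on the back face of the plate, 80 mm above the caddy's foot; axes as the caddy's.
- slot_end (a point): Where the screw's axis lies in the caddy when fully home at the top of the narrow slot: on the back face of the plate, 100 mm above the foot, 20 mm straight above hole. The slot is 10 mm wide; shoulders sloping 45 degrees lead from the hole into it. Axes as the caddy's.
- pedestal: White sheet-metal service pedestal with two socket outlets, fixed to the bench: 110 mm deep (its x), 240 mm wide (its y), 190 mm high. Origin: centre of its underside; its front face, which carries the screw and the outlets, is at x = -55 mm and looks along its own -x. Outlets stand at most 4 mm proud, at y = -108 to -12 mm.
- screw_nominal (a point): Drawn place of the screw on the pedestal's front face: 150 mm above the bench, 45 mm to +y of the middle; axes as the pedestal's, the screw points along -x. The real screw, fitted by hand, lies up to 6 mm off this point along y and up to 6 mm along z, which is not measured. Shank 8 mm thick; steel button head 14 mm across, domed, its underside 5.6 mm and its top 10.1 mm out from the face.
- bottle_a: Clear reagent bottle with a cap, 70 mm in diameter, 140 mm high, loose; origin under its centre. Leave alone.
- bottle_b: Small amber reagent bottle with a cap, 56 mm in diameter, 115 mm high, loose; origin under its centre. Leave alone.
- beaker: Glass beaker 70 mm in diameter, 90 mm high, with white disposable pipettes standing in it up to 155 mm, loose; origin under its centre. Leave alone.
- mortar: White ceramic mortar bowl, 90 mm in diameter, 50 mm high, loose; origin under its centre. Leave alone.
- petri: Clear petri dish, 94 mm in diameter, 17 mm high, loose; origin under its centre. Leave alone.
- pencil: Yellow pencil, 168 mm long, 8 mm thick, lying along its x, loose; origin under its middle. Leave alone.
- spatula: Steel spatula, 170 mm long, lying along its x, loose. Leave alone.
There are look-alikes about, which are no part of the job. Leave any green or red look-alike of the caddy alone.

How it is judged:
By the outcome, as a careful person would: the job done as asked, in the order asked, and still so for the second after the job is handed in, with the robot touching nothing.
It also fails if it takes over 72 s, if anything falls off the work surface, if the arm or the gripper's body presses on something with over 40 N, if the wrist force passes 120 N, or if a joint passes its speed limit or range.

## Robot

A 7-joint arm with a two-finger parallel gripper is mounted at the origin on the work surface. World frame = base frame: x ahead of the robot, y to its left, z up, the work surface at z = 0. Lengths are in m, angles in rad, forces in N, time in s.
With the tool pointing down it reaches from about 0.425 to 0.925 m from the base axis. Payload 6.8 kg.
Tool frame: the origin (TCP) lies midway between the tips of the shut fingers; the grasp point (between the pads) lies 19 mm behind it; x points along the fingers, y is the direction in which the jaws open and shut, and the axes are right-handed (so a half turn about x gives the same grasp; the last joint's range is limited). The gripper opens to 85 mm and grips with 20 to 120 N. Pads are 22 mm wide; open, the fingers measure 114 mm over their backs; the gripper's body (76 mm by 85 mm) begins 54 mm behind the grasp point. The pads swing forward as they close: fully open they stand 13 mm farther back than shut.
Start: joints at [-1.343, 0.477, 0.022, 1.555, -0.011, 1.109, -0.083], TCP at [0.222, 0.637, 0.231] pointing down, gripper open.
Joint ranges: [-2.96, 2.96], [-0.34, 2.1], [-1.41, 1.46], [0.24, 2.44], [-1.37, 4.51], [0.17, 1.92], [-2.96, 2.96]. Speed limits (rad/s): [2.39, 2.39, 3.14, 3.14, 3.14, 3.14, 3.14].

## Interface

Orientations are given as a rotation vector (axis times angle).
In Python, from bench import r, viewer, nets gives the robot as it stands.
- The arm moves only by the shell command python3 -m pendant 'ROWS' [FORCE]. ROWS is JSON, one flat list of numbers, 5 for each row, row after row: the finger opening in mm, from 0 to 85.4, then the shift along the tool's x, y, z in mm, then the turn about the tool's x in rad. A call has 1 to 20 rows; each row shifts and turns the commanded pose from where the row before left it, along the tool's axes as they then stand; what a row does not reach is not made up. A row lasts 1/8 s, in which the tool goes at most 62.5 mm and 10.7 degrees, less where a joint would pass 70% of its speed; a pose out of reach is approached as far as the arm can. A call with a gripper value outside its range is refused whole. The fingers move at their own pace and stop on an object; FORCE is the grip in N (left out, the last holds). Time passes only in rows, so rows that do not move let the fingers close. It gives the time, the measured TCP pose, the force and the opening at its end, in the units of the state.
- r.get_obs(): the state, without advancing time (a new reading comes with each control period).
- viewer.grab_frame(name): name is "side" or "top"; returns (picture, depth): 480x640x3 uint8, red, green, blue; 480x640 float32, m along the optical axis (not along the pixel's ray), 0 where there is no reading.
- viewer.calibration(name): a dict with "mtx" (3x3 intrinsics, pixels), "distortion" ([k1, k2, p1, p2, k3] as OpenCV has them; the pictures are not rectified), "world_to_cam" (4x4, takes a point from world to camera coordinates). Camera axes: x right, y up, looking along -z (the intrinsics and any distortion apply to the point x, -y, -z); pixel columns grow to the right and rows downward; lengths in m; the calibration is good to about 2 mm. A picture is of the moment at which its call begins. calibration takes no time and is no camera call.
- r.hand_in(): hands the job in, once; it reports no verdict.
Trained networks look in the newest picture that a camera, given by its name, has taken for a name from the list of things; names that differ only in an ending like _2 or _b are one class to them, and where a whole thing is asked for, a point or a joint stands for the part that bears it (a point fixed in the world has none). Each returns a list of dicts, best first, with "score" (0 to 1); they miss things now and then, are a little off and sometimes report something else, mostly with a low value. They report only what shows in the picture. A call takes as long as a camera call. They do not tell look-alikes from the thing itself.
- nets.look_for(name, camera): "location" ([x, y, z] in m, in world coordinates, good to about 4 mm: the middle of the surface that is visible of it).
- nets.silhouettes(name, camera): "mask" (480x640 bool, what is visible of it).
The state is a dict: "clock": time; "joints": joint angles; "qvel": joint speeds; "tau": joint torques, N m; "tcp_pos": TCP position; "orientation": TCP orientation; "contact_force": force on the tool from outside, world axes, zero at the start; "moment": the same for the moment, N m; "grip_width": finger opening in m.
Only numpy, scipy, OpenCV 4.12 (cv2) and the standard library are available. Lean on these libraries where they do the work, as an engineer would, in place of code of your own. Each camera call takes 0.05 s, during which the arm holds its last target. There are 200 camera calls.

## Working session

There is one attempt and no reset: what is moved stays moved. The work goes in short steps, Python scripts to look and compute and a shell command to move; the robot and the scene stay as the last step left them, time stands still between calls to the robot, and variables do not carry over. Pictures are saved under pics/ and viewed, about 8 in all and at most 12, crops included, and the job is handed in when it is done.

```bash
ls; mkdir -p pics
cat > h.py <<'E'
import numpy as np, cv2
from scipy.spatial.transform import Rotation as R
from bench import r, viewer, nets
def cloud(name, depth):
    c=viewer.calibration(name); K=np.array(c["mtx"]); d=np.array(c["distortion"]); T=np.linalg.inv(np.array(c["world_to_cam"]))
    v,u=np.mgrid[0:480,0:640]; p=cv2.undistortPoints(np.stack([u,v],-1).reshape(-1,1,2).astype(float),K,d).reshape(480,640,2)
    P=np.stack([p[...,0]*depth,-p[...,1]*depth,-depth],-1)
    return P@T[:3,:3].T+T[:3,3]
def proj(name,pts):
    c=viewer.calibration(name); W=np.array(c["world_to_cam"]); q=np.atleast_2d(pts)@W[:3,:3].T+W[:3,3]
    q=q*[1,-1,-1]
    return cv2.projectPoints(q,np.zeros(3),np.zeros(3),np.array(c["mtx"]),np.array(c["distortion"]))[0][:,0]
E
python3 - <<'E'
from h import *
o=r.get_obs(); print(o)
for n in("side","top"):
    im,d=viewer.grab_frame(n); cv2.imwrite(f"pics/{n}0.png",im[...,::-1]); np.savez(f"pics/{n}0.npz",im=im,d=d)
    c=viewer.calibration(n); print(n,np.linalg.inv(c["world_to_cam"])[:3].round(3).tolist(), c["mtx"])
    for t in("caddy","pedestal","hole","screw_nominal","bottle_a","beaker","mortar","petri","pencil","spatula"):
        try: print(t,[(np.round(x["location"],3).tolist(),round(x["score"],2)) for x in nets.look_for(t,n)])
        except Exception as e: print(t,e)
E
```

```text
pics
{'clock': 0.0, 'joints': array([-1.3430785 ,  0.47780471,  0.02235802,  1.55646959, -0.01150801,
        1.10929964, -0.08311036]), 'qvel': array([ 7.96934518e-04, -1.72770487e-05,  6.11309479e-05,  9.17497474e-04,
       -4.17409143e-04,  1.67739276e-03, -5.92111593e-04]), 'tau': array([ 1.97410518e-04, -5.96449149e+01,  1.60830639e+00, -2.81192887e+01,
        1.25406525e-02,  9.59708792e-03,  2.58707274e-05]), 'tcp_pos': array([0.22226554, 0.6367182 , 0.23031532]), 'orientation': array([ 0.26208492,  1.55485451, -0.26499423]), 'contact_force': array([ 0.00448932, -0.32141248, -0.00338436]), 'moment': array([ 0.02348779, -0.00704423,  0.00206137]), 'grip_width': 0.0850864763763778}
side [[0.877, 0.241, -0.415, 0.08], [-0.479, 0.483, -0.733, -0.79], [0.024, 0.842, 0.54, 0.705]] [[481.65205055   0.         320.87834822]
 [  0.         481.65205055 238.30878387]
 [  0.           0.           1.        ]]
caddy [([0.522, -0.217, 0.046], 0.82), ([0.6, -0.37, 0.038], 0.59)]
pedestal [([0.486, 0.063, 0.158], 0.56)]
hole [([0.523, -0.216, 0.051], 0.92), ([0.315, -0.253, 0.05], 0.9), (
[... 418 characters left out ...]
.011, 0.014, 0.007], [0.013, 0.087, 0.996, 1.388]] [[612.74695295   0.         315.40463516]
 [  0.         612.74695295 245.63199939]
 [  0.           0.           1.        ]]
caddy [([0.53, -0.218, 0.018], 0.89), ([0.595, -0.374, 0.044], 0.56)]
pedestal [([0.526, 0.154, 0.19], 0.64)]
hole [([0.596, -0.372, 0.047], 0.94), ([0.33, -0.237, 0.018], 0.87), ([0.532, -0.221, 0.014], 0.57)]
screw_nominal [([0.529, 0.149, 0.19], 0.9)]
bottle_a [([0.709, -0.152, 0.077], 0.73)]
beaker [([0.72, -0.23, 0.074], 0.73), ([0.525, 0.153, 0.189], 0.67)]
mortar [([0.438, -0.094, 0.025], 0.75)]
petri [([0.437, -0.388, 0.016], 0.96)]
pencil [([0.583, -0.07, 0.006], 0.5)]
spatula [([0.522, 0.404, 0.003], 0.68)]
```

View pics/side0.png

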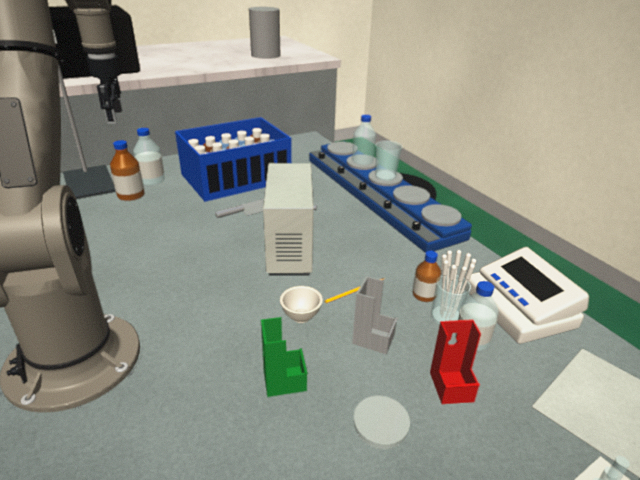

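View pics/top0.png

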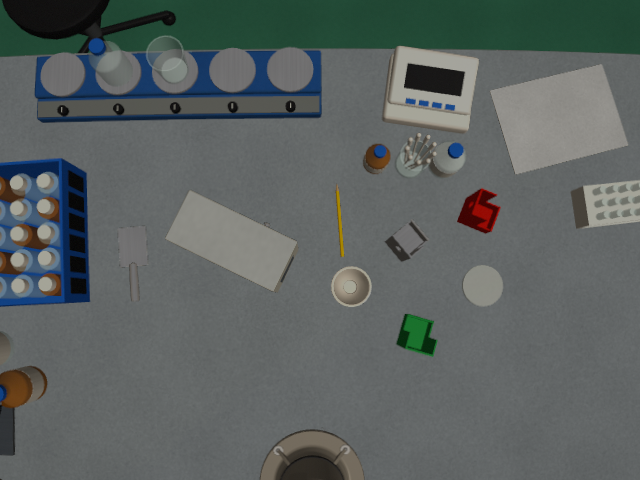

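The side view shows the grey caddy at (373,315) between the green (280,355) and red (455,360) look-alikes, and the pedestal at (288,215). In the top view the caddy is at (407,240) and the pedestal at (232,241). A small bump at (266,223) suggests the screw face points away from the robot, to the upper right.

```bash
cat > m.py <<'E'
from h import *
z=np.load("pics/top0.npz"); im,d=z["im"],z["d"]; P=cloud("top",d)
def rect(sel,nm):
    p=P[sel][:,:2]; (c,s,a)=cv2.minAreaRect((p*1000).astype(np.float32)); b=cv2.boxPoints((c,s,a)); print(nm,len(p),"c",np.round(c,1),"s",np.round(s,1),"a",round(a,1),b.round(0).tolist(), "z",np.median(P[sel][:,2]).round(4))
v,u=np.mgrid[0:480,0:640]
rect((abs(P[...,2]-.19)<.012)&(u>150)&(u<310)&(v>180)&(v<300),"ped")
w=(u>380)&(u<432)&(v>215)&(v<265)
rect(w&(P[...,2]>.11)&(P[...,2]<.15),"caddy top")
rect(w&(P[...,2]>.01)&(P[...,2]<.15),"caddy all")
s=w&(P[...,2]>.11); print((P[s]*1000).round(0)[::3].tolist())
s=(u>255)&(u<280)&(v>212)&(v<232); print(np.round(P[...,2][216:230,258:276]*1000).astype(int))
a=cv2.resize(im[180:300,160:310],None,fx=5,fy=5,interpolation=cv2.INTER_CUBIC)[:600,:500]
b=cv2.resize(im[210:270,380:440],None,fx=5,fy=5,interpolation=cv2.INTER_CUBIC)
c=np.zeros((600,800,3),np.uint8); c[:,:500]=a[:, 150:650] if a.shape[1]>=650 else a; c[:300,500:]=b
s0=np.load("pics/side0.npz")["im"]; c[300:,500:]=cv2.resize(s0[265:355,340:430],(300,300),interpolation=cv2.INTER_CUBIC)
cv2.imwrite("pics/crop0.png",c[...,::-1])
E
sed -i 's/\[:600,:500\]$//' m.py; python3 m.py
python3 -c "
from h import *
o=r.get_obs();print(R.from_rotvec(o['orientation']).as_matrix().round(3))"
```

```text
ped 6757 c [526.3 157.3] s [239.9 110.6] a 63.4 [[423.0, 75.0], [522.0, 25.0], [630.0, 240.0], [531.0, 289.0]] z 0.1906
caddy top 159 c [ 525.  -201.9] s [60.1 36.2] a 38.6 [[490.0, -207.0], [513.0, -235.0], [560.0, -197.0], [537.0, -169.0]] z 0.129
caddy all 558 c [ 536.9 -216.7] s [60.2 75.2] a 38.6 [[490.0, -206.0], [537.0, -265.0], [584.0, -227.0], [537.0, -169.0]] z 0.061
[[409.0, 7.0, 1388.0], [558.0, -199.0, 134.0], [556.0, -197.0, 132.0], [554.0, -195.0, 132.0], [552.0, -192.0, 134.0], [548.0, -184.0, 135.0], [546.0, -184.0, 132.0], [545.0, -183.0, 127.0], [542.0, -179.0, 135.0], [537.0, -171.0, 136.0], [536.0, -171.0, 132.0], [535.0, -171.0, 116.0], [534.0, -175.0, 131.0], [532.0, -174.0, 129.0], [531.0, -175.0, 122.0], [530.0, -180.0, 131.0], [528.0, -177.0, 130.0], [527.0, -178.0, 116.0], [526.0, -182.0, 130.0], [524.0, -181.0, 122.0], [523.0, -186.0, 129.0], [521.0, -184.0, 129.0], [520.0, -183.0, 119.0], [519.0, -188.0, 127.0], [517.0, -186.0, 126.0], [516.0, -186.0, 114.0], [515.0, -190.0, 131.0], [514.0, -188.0, 113.0], [513.0, -192.0, 129.0], [513.0, -232.0, 129.0], [
[... 1020 characters left out ...]
4  -1  -1   4  -2  -2  -2]
 [ -2  -2  -7   4   0   2  -1 154 151   3   6   3  -2  -1  -4   1  -6   5]
 [189 188   3  -1   0  -1 158 159 160 159 150  -1   2  -1   7   2   0  -2]
 [190 190 187 189 188   8   3 159 160 158 156 157  -2  -3   1   0   4  -1]
 [196 194 193 189 192 190 188 158 157 156 158 155   4   2   0   5   2   2]
 [189 190 190 185 186 193 192 193 191 151   1 147   2   3   4  -4   4  -5]
 [190 192 189 191 190 191 198 196 188 186 189  -2   2   4   7   1  -3  -5]
 [188 187 193 190 192 190 192 192 190 190 192 189 192  -2  -2   5   2  -4]
 [191 186 192 188 190 191 196 195 192 192 193 195 188 186 186   3   0  -3]]
[[-0.     0.33   0.944]
 [-0.     0.944 -0.33 ]
 [-1.    -0.    -0.   ]]
```

View pics/crop0.png

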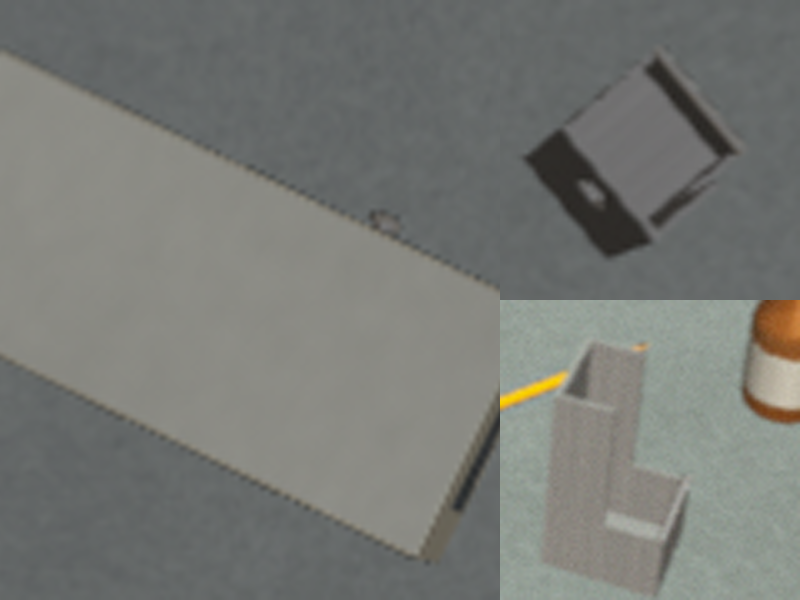

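The crop shows the screw head just past the far edge of the pedestal at (385,220), and the caddy's back plate facing lower left. The pedestal normal is at about -26.6°, and the caddy needs a +24.8° turn. I'll approach above the caddy.

```bash
cat > ped.py <<'E'
from h import *
z=np.load("pics/top0.npz"); P=cloud("top",z["d"])
v,u=np.mgrid[0:480,0:640]
s=(u>150)&(u<310)&(v>180)&(v<300)&(abs(P[...,2]-.19)<.012)
c,_,a=cv2.minAreaRect((P[s][:,:2]*1000).astype(np.float32))
th=np.radians(a-90); n=np.array([np.cos(th),np.sin(th)]); y=np.array([n[1],-n[0]])
s=(u>258)&(u<275)&(v>=222)&(v<=226)&(P[...,2]>.14)&(P[...,2]<.165)
q=P[s][:,:2]*1000-c; print("n",n,"screw y_ped", (q@y).round(1), "out",(q@n-55).round(1),"z",(P[s][:,2]*1000).round(0), "mean",(q@y).mean(),np.median(q@y),P[s][:,2].mean())
E
python3 ped.py
python3 -m pendant '[85,-30,-27,39,0, 85,0,-27,39,0, 85,0,-28,39,0, 85,0,-27,39,0, 85,0,-28,39,0, 85,0,-27,39,0, 85,0,-28,39,0, 85,0,-27,39,0, 85,0,-28,39,0, 85,0,-27,39,0, 85,0,-47,19,0, 85,0,-46,20,0, 85,0,-47,19,0, 85,0,-46,20,0, 85,0,-47,19,0, 85,0,-46,20,0, 85,0,-47,19,0, 85,0,-46,20,0, 85,0,-47,18,0]' 60
python3 -m pendant '[85,0,0,0,0.14, 85,0,0,0,0.14, 85,0,0,0,0.14, 85,0,0,0,0.14, 85,0,0,0,0]'
```

```text
n [ 0.89409915 -0.44786908] screw y_ped [41.6 43.1 41.1 43.  45.  46.7 47.5 43.9 45.9 47.5 49.1 51.  44.8 46.4
 48.1 50.2 51.7 48.4 51.7] out [ 9.1 10.2  6.   6.9  7.7  8.6 10.3  5.1  5.8  6.9  7.9  8.8  3.3  4.3
  5.3  6.   7.1  3.8  5.9] z [154. 151. 158. 159. 160. 159. 150. 159. 160. 158. 156. 157. 158. 157.
 156. 158. 155. 151. 147.] mean 46.66362056628492 46.66630075968813 0.15588814655439906
clock: 3.48
tcp_pos: [0.5267, -0.2043, 0.2616]
orientation: [0.263, 1.554, -0.263]
contact_force: [1.1, -0.3, -0.0]
grip_width: 0.085
clock: 4.1
tcp_pos: [0.5266, -0.2027, 0.2613]
orientation: [0.698, 1.456, -0.698]
contact_force: [0.4, 0.1, -1.0]
grip_width: 0.0845
```

```bash
python3 -m pendant '[85,45,0,0,0, 85,45,0,0,0, 85,40,0,0,0, 85,30,0,0,0, 85,18,0,0,0, 85,0,0,0,0]'
python3 - <<'E'
from h import *
o=r.get_obs();print(o['tcp_pos'],R.from_rotvec(o['orientation']).as_matrix().round(3).tolist(),o['contact_force'],o['joints'].round(2))
im,d=viewer.grab_frame("top")
im2,_=viewer.grab_frame("side")
c=np.zeros((480,800,3),np.uint8);c[:,:400]=cv2.resize(im[200:320,360:460],(400,480));c[:,400:]=cv2.resize(im2[240:360,320:420],(400,480));cv2.imwrite("pics/g1.png",c[...,::-1])
E
```

```text
clock: 4.85
tcp_pos: [0.526, -0.2027, 0.0826]
orientation: [0.698, 1.457, -0.699]
contact_force: [-0.0, 0.4, 0.8]
grip_width: 0.0854
[ 0.52602686 -0.20267507  0.08255735] [[-0.002, 0.78, 0.626], [0.0, 0.626, -0.78], [-1.0, -0.001, -0.001]] [-0.01363941  0.3730623   0.80334266] [-0.11  0.53  0.47  1.97 -0.35  0.73  1.25]
```

View pics/g1.png

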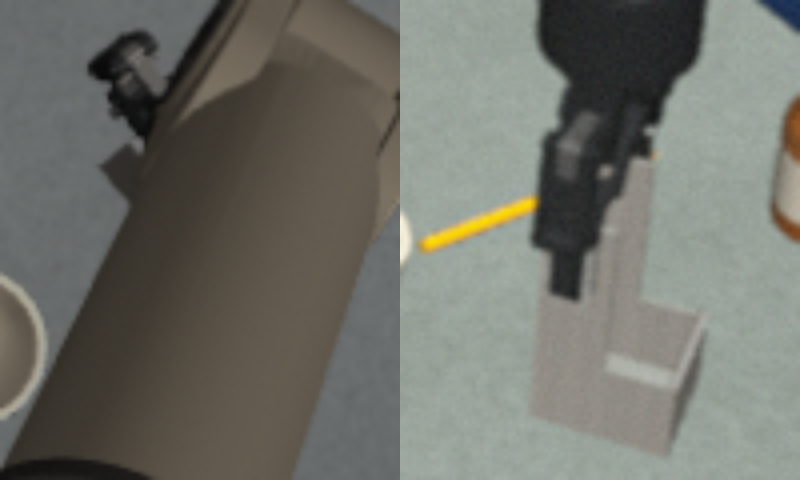

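The fingers straddle the caddy's cheeks. Next is to grip and lift.

```bash
python3 -m pendant '[30,0,0,0,0, 30,0,0,0,0, 30,0,0,0,0, 30,0,0,0,0, 30,0,0,0,0, 30,0,0,0,0]' 80
python3 -m pendant '[30,-10,0,0,0, 30,-40,0,0,0, 30,-40,0,0,0, 30,-10,0,0,0, 30,0,0,0,0]'
python3 - <<'E'
from h import *
o=r.get_obs();print(o['tcp_pos'],o['contact_force'],o['moment'],o['grip_width'])
im,d=viewer.grab_frame("side");np.savez("pics/s2.npz",im=im,d=d)
P=cloud("side",d); m=nets.silhouettes("caddy","side")
for k in m:
    p=P[k["mask"]]; print(k["score"],p.mean(0).round(3),np.percentile(p,[1,50,99],axis=0).round(3).tolist())
cv2.imwrite("pics/s2.png",cv2.resize(im[150:390,260:500],(600,600))[...,::-1])
E
```

```text
clock: 5.7
tcp_pos: [0.527, -0.2034, 0.0847]
orientation: [0.7, 1.454, -0.699]
contact_force: [-2.6, -0.5, 6.9]
grip_width: 0.0597
clock: 6.32
tcp_pos: [0.5265, -0.2025, 0.1833]
orientation: [0.699, 1.455, -0.698]
contact_force: [-0.4, -0.2, -4.3]
grip_width: 0.0591
[ 0.52650301 -0.20248577  0.18328254] [-0.36753289 -0.18592584 -4.28894261] [0.03617952 0.03384882 0.02570535] 0.05911710087848133
0.96 [ 0.596 -0.378  0.059] [[0.552, -0.428, 0.002], [0.603, -0.369, 0.047], [0.63, -0.341, 0.133]]
0.77 [ 0.525 -0.223  0.147] [[0.487, -0.263, 0.002], [0.522, -0.219, 0.139], [0.593, -0.122, 0.23]]
0.65 [ 0.318 -0.241  0.065] [[0.285, -0.27, 0.003], [0.314, -0.252, 0.053], [0.366, -0.196, 0.133]]
```

View pics/s2.png

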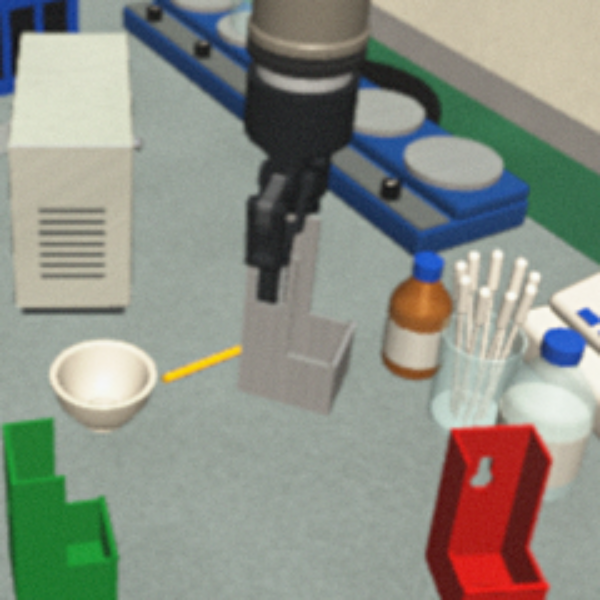

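The caddy is held upright and clear of the bench. The screw head shows at crop (137,143), full-frame about (315,207), in silhouette against the bench. I can get its height from that view.

```bash
cat > sc.py <<'E'
from h import *
im=np.load("pics/s2.npz")["im"]
c=np.array([526.3,157.3]); n=np.array([.8941,-.4479]); y=np.array([n[1],-n[0]])
def W(out,yy,z): p=c+(55+out)*n+yy*y; return [p[0]/1e3,p[1]/1e3,z/1e3]
print("edge top corner y=120", proj("side",[W(0,120,190),W(0,120,0),W(0,120,150),W(-110,120,190)]).round(1))
for z in (146,150,154): print(z,proj("side",[W(10.1,46.7,z),W(5.6,46.7,z+7),W(5.6,46.7,z-7)]).round(1).tolist())
x0,y0=255,160;k=8
a=cv2.resize(im[y0:y0+75,x0:x0+75],None,fx=k,fy=k,interpolation=cv2.INTER_CUBIC)
for z,col in((150,(255,0,0)),):
  t=np.linspace(0,2*np.pi,40)
  for out,rr in((5.6,7),(7,6.5),(10.1,2)):
    q=proj("side",np.array([W(out,46.7+rr*np.cos(s),z+rr*np.sin(s)) for s in t]))
    for p in q: cv2.circle(a,tuple(int(v) for v in ((p-[x0,y0]+.5)*k)),1,col,-1)
e=proj("side",np.array([W(0,120,z) for z in range(0,191,5)]+[W(0,yy,190) for yy in range(-120,121,10)]))
for p in e: cv2.circle(a,tuple(int(v) for v in ((p-[x0,y0]+.5)*k)),1,(0,255,0),-1)
cv2.imwrite("pics/scr.png",a[...,::-1])
E
python3 sc.py
```

```text
edge top corner y=120 [[313.7 207.9]
 [312.5 277. ]
 [313.4 223.5]
 [263.4 207.7]]
146 [[317.0, 209.1], [315.1, 206.5], [315.0, 211.7]]
150 [[317.0, 207.6], [315.2, 205.0], [315.1, 210.2]]
154 [[317.0, 206.1], [315.2, 203.5], [315.1, 208.7]]
```

View pics/scr.png

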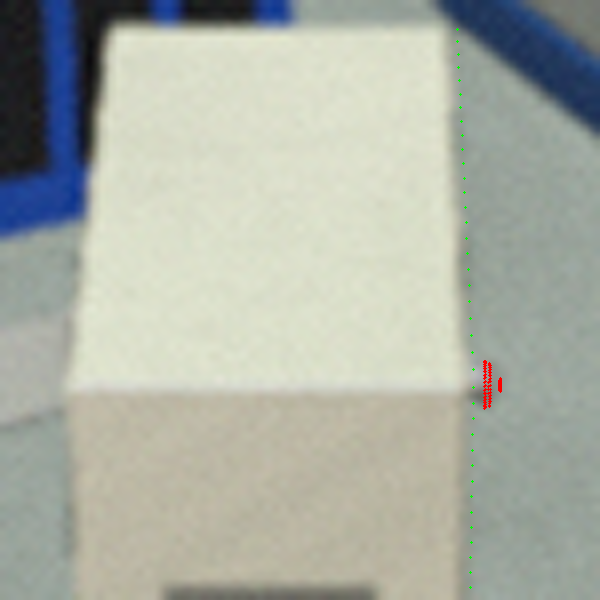

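Run:
```python
from h import *
L=[]
for i in range(6):
    im,_=viewer.grab_frame("side"); L.append(im.astype(float))
im=np.mean(L,0)
print(im[196:218,309:321].mean(-1).round(0).astype(int))
print((im[196:218,309:321,0]-im[196:218,309:321,2]).round(0).astype(int))
```

```text
[[212 212 204 164 147 153 156 155 156 157 157 159]
 [214 215 206 173 152 155 155 157 156 158 156 159]
 [214 215 207 176 155 157 156 156 157 157 159 158]
 [214 215 206 179 156 156 156 155 156 159 158 159]
 [211 214 208 179 157 157 156 157 155 157 160 163]
 [212 213 209 182 160 157 158 160 157 157 161 161]
 [212 215 210 184 161 158 161 159 159 159 161 162]
 [212 212 210 190 167 159 160 163 162 163 161 163]
 [213 214 212 195 173 160 161 161 162 162 161 163]
 [211 214 215 202 179 167 158 154 155 161 162 160]
 [215 215 215 204 190 179 166 146 149 161 164 159]
 [212 214 213 203 185 173 161 142 150 160 164 163]
 [203 204 204 192 165 142 134 134 149 161 160 161]
 [180 179 178 164 142 118 109 127 150 158 161 160]
 [174 174 173 164 155 139 129 145 157 161 159 160]
 [175 175 173 164 159 156 156 159 162 161 160 159]
 [175 177 176 163 152 155 160 158 161 161 158 156]
 [175 177 175 163 154 159 158 158 158 157 156 156]
 [177 180 178 164 154 157 157 156 157 158 156 158]
 [179 179 177 163 153 158 158 159 158 157 155 157]
 [177 179 176 163 154 156 158 157 157 156 155 156]
 [178 178 175 160 154 158 160
[... 181 characters left out ...]
16 17 18 16  4  0 -1 -4 -2 -1 -2 -2]
 [17 17 18 16  7 -2 -2 -2 -1 -2 -1 -2]
 [17 18 16 16  7 -2 -3 -1 -2 -2 -2 -1]
 [16 18 17 16  7 -1 -2 -2 -3 -3 -2 -2]
 [17 17 17 18  8 -1 -1  0 -3 -2 -1 -2]
 [18 17 19 20 10 -2  1  2 -2 -2 -2 -2]
 [17 17 17 18  6 -5  0  2  0 -2 -2 -3]
 [12 12 14 16  9  0  3  4 -2 -2 -1 -1]
 [10 10 11 14 14 10  9  5 -1 -2 -2 -3]
 [20 19 20 20 12  6  6  1 -1 -4 -2 -1]
 [23 23 24 19  7  0  0 -2 -2 -2 -3 -1]
 [22 23 24 20  8  0 -3 -3 -1 -2 -3 -1]
 [23 24 24 21  8  0 -2 -1 -3 -2 -2 -2]
 [22 24 23 20  9 -2 -4 -3 -2 -3 -2 -3]
 [22 25 24 20  8 -2 -3 -1 -1 -2 -2 -2]
 [24 24 24 21  9 -2 -2 -2 -2  0 -2 -1]
 [24 22 24 21  6  0 -2 -2 -2 -1 -2 -2]
 [23 23 23 20  9 -2 -2  0  0 -1 -1 -2]]
```

The side silhouette puts the screw at z≈151 mm and the top view at y≈46.7 mm on the pedestal. I'll move to a standoff and align.

```bash
python3 -m pendant '[30,0,30,-18,0, 30,0,34,-20,0, 30,0,35,-20,0, 30,0,35,-20,0, 30,0,35,-20,0, 30,0,35,-20,0, 30,0,35,-20,0, 30,0,0,0,-0.145, 30,0,0,0,-0.145, 30,0,0,0,-0.144, 30,0,0,0,0, 30,0,0,0,0]'
cat > st.py <<'E'
from h import *
o=r.get_obs(); M=R.from_rotvec(o['orientation']).as_matrix(); n=np.array([.8941,-.4479]); y=np.array([n[1],-n[0]])
c=np.array([526.3,157.3]); t=o['tcp_pos']*1e3; q=t[:2]-c
f=o['contact_force']
print("clk %.2f  backface_out %.1f  yped %.1f  holez %.1f | F n %.1f y %.1f z %.1f | toolZ.n ang %.2f tilt %s w %.1f M %s"%(o['clock'],q@n-55-20.5,q@y,t[2]-4.7,f[:2]@n,f[:2]@y,f[2],np.degrees(np.arctan2(M[1,2],M[0,2])-np.arctan2(n[1],n[0])),M[2].round(4),o['grip_width']*1e3,o['moment'].round(2)))
E
python3 st.py
```

```text
clock: 8.22
tcp_pos: [0.6268, 0.0541, 0.183]
orientation: [0.364, 1.54, -0.365]
contact_force: [-0.4, 0.1, -4.4]
grip_width: 0.0592
clk 8.22  backface_out 60.6  yped 47.2  holez 178.3 | F n -0.4 y 0.0 z -4.4 | toolZ.n ang -0.02 tilt [-1.e+00 -3.e-04 -3.e-04] w 59.2 M [-0.06  0.09 -0.  ]
```

```bash
python3 -m pendant '[30,15,0.7,0,0, 30,12,0,-10,0, 30,0,0,-18,0, 30,0,0,-12,0, 30,0,0,-4,0, 30,0,0,0,0, 30,0,0,0,0]'; python3 st.py
python3 - <<'E'
from h import *
L=[];
im,d=viewer.grab_frame("top"); im2,d2=viewer.grab_frame("side")
c=np.zeros((480,800,3),np.uint8);c[:,:400]=cv2.resize(im[180:300,220:320],(400,480));c[:,400:]=cv2.resize(im2[150:270,270:370],(400,480));cv2.imwrite("pics/a1.png",c[...,::-1])
np.savez("pics/a1.npz",d=d,d2=d2,im2=im2)
E
```

```text
clock: 9.1
tcp_pos: [0.5884, 0.0742, 0.1567]
orientation: [0.363, 1.539, -0.362]
contact_force: [0.2, 0.3, -3.4]
grip_width: 0.0592
clk 9.10  backface_out 17.2  yped 46.5  holez 152.0 | F n -0.0 y -0.4 z -3.4 | toolZ.n ang 0.12 tilt [-1.e+00  5.e-04  1.e-03] w 59.2 M [ 0.01 -0.02 -0.03]
```

View pics/a1.png

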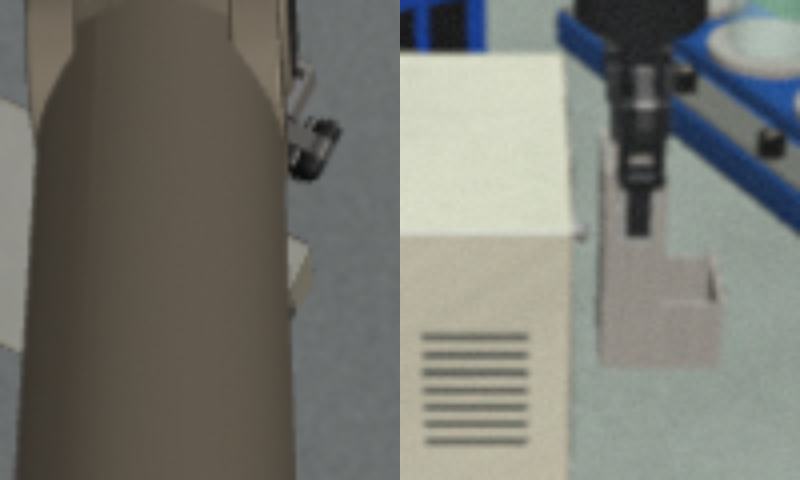

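The side view shows the upright caddy with its back plate at crop column ~601, just in front of the screw at crop (581,235), and parallel to the pedestal face.

Run:
```python
from h import *
c=np.array([526.3,157.3]); n=np.array([.8941,-.4479]); y=np.array([n[1],-n[0]])
def W(out,yy,z): p=c+(55+out)*n+yy*y; return [p[0]/1e3,p[1]/1e3,z/1e3]
print(proj("side",[W(17.2,76.5,72),W(17.2,76.5,202),W(89,76.5,72),W(89,76.5,117),W(17.2,46.5,152)]).round(1))
L=[]
for i in range(4): L.append(viewer.grab_frame("side")[0].astype(float).mean(-1))
im=np.mean(L,0)
print("foot rows",im[234:246,322:334:2].round(0).T.astype(int).tolist())
print("back cols r230",im[226:234:2,314:326].round(0).astype(int).tolist())
print("bin front cols",im[230:236:2,440-270+270-95:440-80].shape, im[228:236:2,342:356].round(0).astype(int).tolist())
print("top rows", im[178:192,320:326].round(0).T.astype(int).tolist())
```

```text
[[319.7 242.1]
 [321.  193.9]
 [349.4 242.1]
 [350.5 226.1]
 [320.  206.9]]
foot rows [[142, 143, 142, 141, 139, 141, 138, 142, 150, 152, 154, 151], [139, 138, 138, 138, 141, 137, 138, 142, 147, 154, 153, 148], [137, 140, 140, 140, 140, 140, 140, 142, 146, 152, 152, 151], [141, 141, 139, 143, 141, 140, 141, 139, 147, 152, 151, 149], [140, 137, 139, 141, 139, 138, 139, 143, 146, 149, 152, 152], [140, 139, 137, 138, 140, 140, 138, 141, 145, 150, 153, 150]]
back cols r230 [[145, 149, 148, 150, 134, 104, 116, 136, 141, 139, 139, 137], [147, 148, 154, 150, 134, 106, 118, 136, 140, 139, 139, 138], [151, 153, 154, 152, 135, 106, 120, 139, 140, 140, 139, 140], [151, 153, 154, 156, 142, 116, 122, 137, 141, 140, 138, 137]]
bin front cols (3, 15) [[135, 140, 140, 141, 137, 136, 140, 138, 144, 148, 148, 149, 150, 152], [137, 142, 140, 140, 138, 137, 138, 140, 143, 150, 152, 152, 152, 152], [140, 139, 140, 138, 139, 138, 138, 140, 146, 150, 150, 151, 153, 151], [139, 139, 137, 138, 137, 136, 139, 142, 147, 152, 151, 151, 150, 152]]
top rows [[155, 154, 154, 153, 156, 152, 154, 146, 139, 134, 128, 126, 120, 115], [137, 136, 136, 139, 144, 146, 155, 156, 155, 151, 147, 147, 145, 143], [95, 94, 94, 96, 98, 103, 119, 142, 152, 153, 155, 157, 158, 159], [59, 58, 62, 60, 60, 64, 76, 105, 130, 138, 140, 142, 144, 144], [42, 45, 46, 47, 48, 50, 54, 72, 89, 96, 94, 94, 97, 93], [35, 38, 38, 42, 40, 41, 41, 44, 47, 48, 47, 43, 46, 45]]
```

```bash
python3 -m pendant '[30,1.5,0,-3,0, 30,0,0,-2,0, 30,0,0,-1,0, 30,0,0,0,0]' >/dev/null; python3 st.py
python3 -m pendant '[30,0,0,-1.5,0, 30,0,0,-1,0, 30,0,0,0,0]' >/dev/null; python3 st.py
python3 -m pendant '[30,0,0,-1,0, 30,0,0,-1,0, 30,0,0,0,0]' >/dev/null; python3 st.py
```

```text
clk 9.90  backface_out 10.5  yped 46.4  holez 150.1 | F n 0.4 y -0.4 z -3.5 | toolZ.n ang 0.16 tilt [-1.e+00  1.e-04 -0.e+00] w 59.0 M [ 0.01 -0.01  0.  ]
clk 10.28  backface_out 8.0  yped 46.5  holez 150.1 | F n -0.4 y 0.5 z -4.2 | toolZ.n ang 0.15 tilt [-1.e+00  0.e+00 -1.e-04] w 59.4 M [ 0.01 -0.01  0.01]
clk 10.65  backface_out 6.0  yped 46.5  holez 150.1 | F n -0.8 y -0.3 z -3.7 | toolZ.n ang 0.16 tilt [-1.e+00  0.e+00 -1.e-04] w 59.1 M [ 0.08 -0.05  0.04]
```

```bash
python3 -m pendant '[30,0,0,-1,0, 30,0,0,-1,0, 30,0,0,0,0]' >/dev/null; python3 st.py
python3 -m pendant '[30,0,0,-1,0, 30,0,0,-1,0, 30,0,0,0,0]' >/dev/null; python3 st.py
```

```text
clk 11.03  backface_out 4.0  yped 46.5  holez 150.1 | F n -0.4 y -0.2 z -3.9 | toolZ.n ang 0.16 tilt [-1.e+00  0.e+00 -1.e-04] w 59.5 M [0.03 0.   0.05]
clk 11.40  backface_out 2.0  yped 46.5  holez 150.1 | F n 0.0 y -0.5 z -2.4 | toolZ.n ang 0.16 tilt [-1.e+00 -0.e+00 -1.e-04] w 59.8 M [-0.05  0.01  0.01]
```

```bash
python3 -m pendant '[30,0,0,-0.7,0, 30,0,0,-0.6,0, 30,0,0,0,0]' >/dev/null; python3 st.py
python3 -m pendant '[30,0,0,-0.6,0, 30,0,0,0,0]' >/dev/null; python3 st.py
python3 -m pendant '[30,0,0,-0.6,0, 30,0,0,0,0]' >/dev/null; python3 st.py
```

```text
clk 11.78  backface_out 0.7  yped 46.5  holez 150.1 | F n -0.0 y 0.6 z -3.2 | toolZ.n ang 0.15 tilt [-1.e+00  0.e+00 -1.e-04] w 58.9 M [ 0.02  0.05 -0.02]
clk 12.03  backface_out 0.1  yped 46.5  holez 150.1 | F n 0.1 y 0.1 z -3.9 | toolZ.n ang 0.15 tilt [-1.e+00 -0.e+00 -1.e-04] w 59.3 M [-0.03 -0.01  0.02]
clk 12.28  backface_out -0.4  yped 46.5  holez 150.1 | F n 1.3 y -0.1 z -3.8 | toolZ.n ang 0.15 tilt [-1.e+00  0.e+00 -1.e-04] w 59.1 M [-0.01  0.04 -0.02]
```

```bash
python3 -m pendant '[30,0,0,-0.5,0, 30,0,0,0,0]' >/dev/null; python3 st.py
python3 -m pendant '[30,0,0,-0.5,0, 30,0,0,0,0]' >/dev/null; python3 st.py
```

```text
clk 12.53  backface_out -1.0  yped 46.5  holez 150.1 | F n -0.2 y 0.3 z -4.2 | toolZ.n ang 0.15 tilt [-1.e+00 -0.e+00 -1.e-04] w 59.4 M [ 0.05 -0.05  0.  ]
clk 12.78  backface_out -1.3  yped 46.6  holez 150.1 | F n 0.8 y 0.2 z -3.9 | toolZ.n ang 0.15 tilt [-1.e+00  1.e-04  2.e-04] w 58.9 M [-0.   -0.07  0.03]
```

Run:
```python
from h import *
im2,_=viewer.grab_frame("side")
cv2.imwrite("pics/a2.png",cv2.resize(im2[150:270,270:370],(500,600),interpolation=cv2.INTER_CUBIC)[...,::-1])
```

```text
(no output)
```

View pics/a2.png

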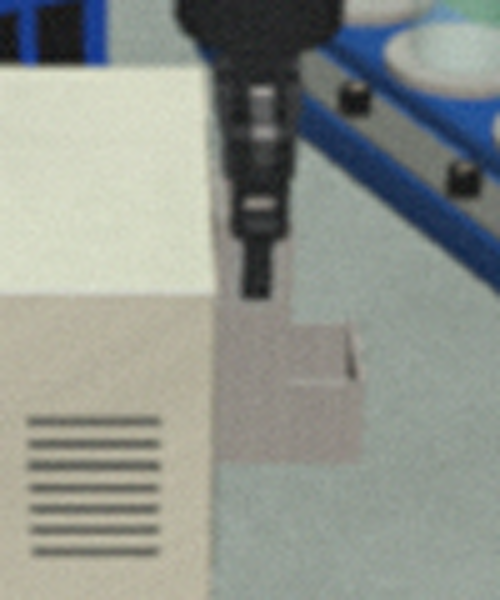

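The back plate now lies at the pedestal face (column ~215), so the head has gone through the hole. A little more push should confirm the seat.

```bash
python3 -m pendant '[30,0,0,-0.5,0, 30,0,0,0,0]' >/dev/null; python3 st.py
python3 -m pendant '[30,0,0,-0.5,0, 30,0,0,0,0]' >/dev/null; python3 st.py
```

```text
clk 13.07  backface_out -1.3  yped 46.5  holez 150.2 | F n 2.0 y 0.5 z -4.3 | toolZ.n ang 0.14 tilt [-1.0e+00  3.0e-04  1.1e-03] w 59.1 M [-0.18 -0.58  0.04]
clk 13.32  backface_out -1.3  yped 46.5  holez 150.3 | F n 6.5 y -1.1 z -5.9 | toolZ.n ang 0.13 tilt [-1.e+00  5.e-04  2.e-03] w 59.3 M [-0.38 -1.05  0.13]
```

Firm but light contact. I'll ease off and slide down while watching the forces.

```bash
python3 -m pendant '[30,0,0,0.6,0, 30,1.5,0,0,0, 30,1.5,0,0,0, 30,0,0,0,0]' >/dev/null; python3 st.py
python3 -m pendant '[30,1,0,0,0, 30,1,0,0,0, 30,0,0,0,0]' >/dev/null; python3 st.py
python3 -m pendant '[30,1,0,0,0, 30,1,0,0,0, 30,0,0,0,0]' >/dev/null; python3 st.py
```

```text
clk 13.82  backface_out -1.4  yped 46.4  holez 147.2 | F n 4.3 y 0.1 z -2.7 | toolZ.n ang 0.15 tilt [-1.e+00  4.e-04  9.e-04] w 59.4 M [-0.34 -0.85  0.13]
clk 14.20  backface_out -1.4  yped 46.4  holez 145.2 | F n 5.1 y -0.4 z -1.9 | toolZ.n ang 0.15 tilt [-1.e+00  3.e-04  8.e-04] w 59.1 M [-0.43 -0.98  0.12]
clk 14.57  backface_out -1.4  yped 46.5  holez 143.2 | F n 4.7 y -0.6 z -2.3 | toolZ.n ang 0.14 tilt [-1.e+00  3.e-04  8.e-04] w 59.0 M [-0.52 -1.01  0.21]
```

```bash
python3 -m pendant '[30,1,0,0.1,0, 30,1,0,0.1,0, 30,0,0,0,0]' >/dev/null; python3 st.py
python3 -m pendant '[30,1,0,0,0, 30,1,0,0,0, 30,0,0,0,0]' >/dev/null; python3 st.py
python3 -m pendant '[30,1,0,0,0, 30,1,0,0,0, 30,0,0,0,0]' >/dev/null; python3 st.py
```

```text
clk 14.95  backface_out -1.4  yped 46.5  holez 141.0 | F n 5.5 y -0.5 z -0.7 | toolZ.n ang 0.15 tilt [-1.e+00  1.e-04  4.e-04] w 59.2 M [-0.46 -1.06  0.14]
clk 15.32  backface_out -1.4  yped 46.5  holez 139.0 | F n 5.3 y -0.4 z -0.9 | toolZ.n ang 0.15 tilt [-1.e+00  1.e-04  4.e-04] w 59.2 M [-0.53 -1.03  0.19]
clk 15.70  backface_out -1.4  yped 46.5  holez 137.0 | F n 5.9 y -0.1 z -1.5 | toolZ.n ang 0.15 tilt [-1.e+00  1.e-04  4.e-04] w 59.1 M [-0.49 -1.04  0.18]
```

```bash
python3 -m pendant '[30,1,0,0.3,0, 30,1,0,0.2,0, 30,0,0,0,0]' >/dev/null; python3 st.py
python3 -m pendant '[30,1,0,0,0, 30,1,0,0,0, 30,0,0,0,0]' >/dev/null; python3 st.py
python3 -m pendant '[30,0.7,0,0,0, 30,0,0,0,0]' >/dev/null; python3 st.py
python3 -m pendant '[30,0.7,0,0,0, 30,0,0,0,0]' >/dev/null; python3 st.py
```

```text
clk 16.07  backface_out -1.4  yped 46.6  holez 134.7 | F n 4.6 y -0.6 z -3.0 | toolZ.n ang 0.16 tilt [-1.e+00 -3.e-04 -5.e-04] w 59.1 M [-0.35 -0.93  0.12]
clk 16.45  backface_out -1.4  yped 46.5  holez 132.8 | F n 3.0 y -0.6 z -2.8 | toolZ.n ang 0.15 tilt [-1.e+00 -2.e-04 -5.e-04] w 59.2 M [-0.3  -0.71  0.09]
clk 16.70  backface_out -1.4  yped 46.6  holez 132.2 | F n 1.5 y -0.5 z -2.7 | toolZ.n ang 0.15 tilt [-1.e+00 -2.e-04 -5.e-04] w 59.1 M [-0.23 -0.63  0.08]
clk 16.95  backface_out -1.4  yped 46.6  holez 131.5 | F n 1.7 y 0.4 z -3.4 | toolZ.n ang 0.15 tilt [-1.e+00 -2.e-04 -5.e-04] w 59.1 M [-0.28 -0.59  0.04]
```

```bash
python3 -m pendant '[30,0.6,0,0,0, 30,0,0,0,0]' >/dev/null; python3 st.py
python3 -m pendant '[30,0.6,0,0,0, 30,0,0,0,0]' >/dev/null; python3 st.py
python3 -m pendant '[30,0.6,0,0,0, 30,0,0,0,0]' >/dev/null; python3 st.py
```

```text
clk 17.20  backface_out -1.4  yped 46.6  holez 130.9 | F n 1.4 y 0.1 z -3.6 | toolZ.n ang 0.15 tilt [-1.e+00 -2.e-04 -5.e-04] w 58.8 M [-0.13 -0.42  0.04]
clk 17.45  backface_out -1.3  yped 46.6  holez 130.3 | F n 1.2 y -1.6 z -3.6 | toolZ.n ang 0.15 tilt [-1.e+00 -2.e-04 -5.e-04] w 59.1 M [-0.13 -0.37  0.03]
clk 17.70  backface_out -1.3  yped 46.5  holez 129.9 | F n -0.1 y 0.5 z -2.2 | toolZ.n ang 0.15 tilt [-1.e+00 -0.e+00 -4.e-04] w 59.4 M [-0.06 -0.04  0.04]
```

```bash
python3 -m pendant '[30,0.5,0,0,0, 30,0,0,0,0]' >/dev/null; python3 st.py
python3 -m pendant '[30,0.5,0,0,0, 30,0,0,0,0]' >/dev/null; python3 st.py
```

```text
clk 17.95  backface_out -1.2  yped 46.5  holez 129.7 | F n -1.4 y 2.1 z 4.1 | toolZ.n ang 0.15 tilt [-1.e+00  1.e-04 -3.e-04] w 59.4 M [-0.15  0.42 -0.01]
clk 18.20  backface_out -1.2  yped 46.6  holez 129.6 | F n -2.0 y 2.6 z 8.0 | toolZ.n ang 0.14 tilt [-1.e+00  3.e-04 -4.e-04] w 58.6 M [-0.16  0.77  0.07]
```

The screw is home: the downward motion stops at about the expected 20 mm. I'll unload slightly and release.

```bash
python3 -m pendant '[30,-0.5,0,0,0, 30,0,0,0,0]' >/dev/null; python3 st.py
python3 -m pendant '[60,0,0,0,0, 63,0,0,0,0, 66,0,0,0,0, 70,0,0,0,0, 76,0,0,0,0, 76,0,0,0,0, 76,0,0,0,0]' 20; python3 st.py
```

```text
clk 18.45  backface_out -1.2  yped 46.5  holez 129.7 | F n -2.0 y 1.3 z 6.5 | toolZ.n ang 0.14 tilt [-1.e+00  2.e-04 -2.e-04] w 59.3 M [-0.17  0.65  0.12]
clock: 19.32
tcp_pos: [0.572, 0.0824, 0.1341]
orientation: [0.362, 1.54, -0.362]
contact_force: [0.8, 0.3, -0.2]
grip_width: 0.0763
clk 19.32  backface_out -1.1  yped 46.5  holez 129.4 | F n 0.5 y -0.6 z -0.2 | toolZ.n ang 0.15 tilt [-1. -0. -0.] w 76.3 M [-0.02  0.   -0.01]
```

Run:
```python
from h import *
im2,_=viewer.grab_frame("side")
cv2.imwrite("pics/a3.png",cv2.resize(im2[150:270,270:370],(500,600),interpolation=cv2.INTER_CUBIC)[...,::-1])
```

```text
(no output)
```

View pics/a3.png

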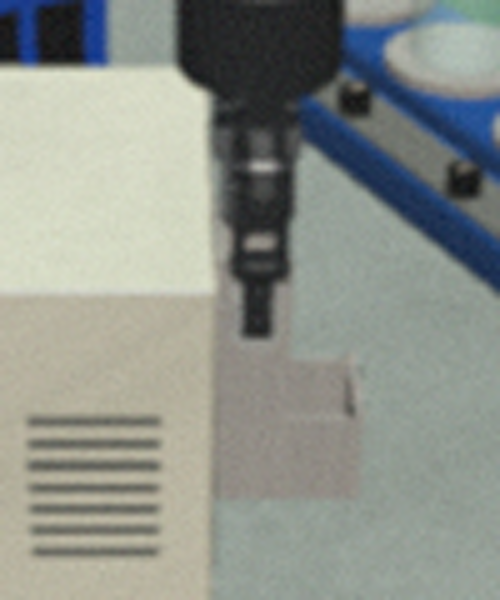

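With the fingers open and no wrist force, the caddy hangs upright at the face. I'll retract straight up.

```bash
python3 -m pendant '[76,-5,0,0,0, 76,-10,0,0,0, 76,-15,0,0,0, 76,-25,0,0,0, 76,-30,0,0,0, 76,-35,0,0,0, 76,-30,0,0,0, 76,0,0,40,0, 76,0,0,40,0, 76,0,0,0,0, 76,0,0,0,0, 76,0,0,0,0, 76,0,0,0,0]'; python3 st.py
python3 - <<'E'
from h import *
c=np.array([526.3,157.3]); n=np.array([.8941,-.4479]); y=np.array([n[1],-n[0]])
for nm in("side","top"):
    im,d=viewer.grab_frame(nm);P=cloud(nm,d)*1e3
    q=P[...,:2]-c; out=q@n-55; yy=q@y
    if nm=="side": a=cv2.resize(im[150:270,270:370],(400,480),interpolation=cv2.INTER_CUBIC)
    else: b=cv2.resize(im[180:300,220:320],(400,480))
    s=(out>1)&(out<80)&(abs(yy-46.5)<40)&(P[...,2]>30)&(P[...,2]<200); 
    if s.sum()>20: print(nm,s.sum(),"out",np.percentile(out[s],[2,98]).round(1),"y",np.percentile(yy[s],[2,98]).round(1),"z",np.percentile(P[s][:,2],[2,98]).round(1))
cv2.imwrite("pics/fin.png",np.hstack([b,a])[...,::-1])
E
```

```text
clock: 21.0
tcp_pos: [0.6431, 0.0474, 0.2844]
orientation: [0.362, 1.541, -0.361]
contact_force: [0.2, -0.1, -0.3]
grip_width: 0.0761
clk 21.00  backface_out 78.1  yped 45.9  holez 279.7 | F n 0.2 y -0.0 z -0.3 | toolZ.n ang 0.20 tilt [-1.e+00  6.e-04 -2.e-04] w 76.1 M [-0.02  0.04 -0.05]
side 1209 out [ 2.4 67.5] y [18.1 81.9] z [ 54.5 179.8]
```

View pics/fin.png

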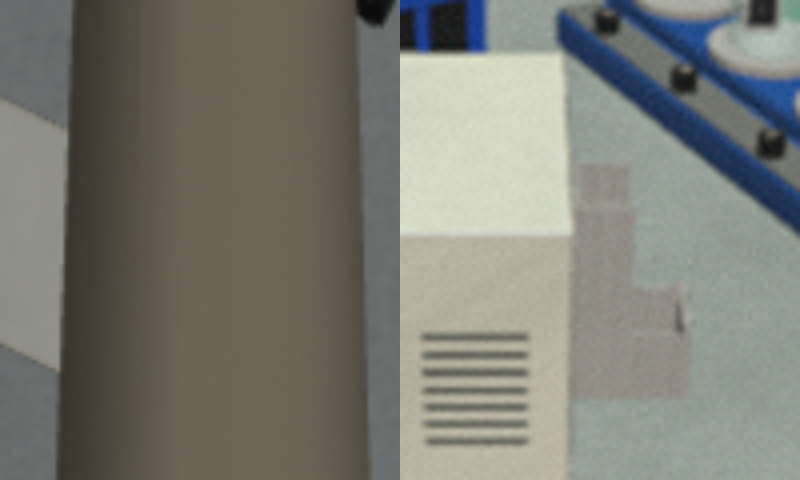

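The caddy hangs upright and flush against the pedestal with its top at about 180 mm, and the robot is clear of it. I'm handing in.

```bash
python3 -c "
from h import *
print(r.hand_in(), r.get_obs()['clock'])"
```

```text
the job is handed in; nothing more can be done
the job is handed in; nothing more can be done
```

The steel caddy is hanging upright on the pedestal screw, and I handed the job in. The robot clock read 21.0 s at the last reading before that.

- **Hanging it:** I gripped the caddy by its cheeks and located the screw from the top and side images. The keyhole went over the head with no measurable contact, and the plate met the pedestal at about 6.5 N. It then slid 20 mm down until it stopped firmly, at about 8 N.
- **Last checks:** The side picture after release shows the caddy upright and flush, with its top at about 180 mm as expected. The gripper is about 80 mm clear and the wrist force is near zero.
- **Not confirmed:**
    - The arm blocked the top camera at the end, so only the side view confirms the final pose.
    - I did not recheck the other objects at the end. There was no unexpected contact in the readings I took.
- **Disagreements:** The first estimates put the screw at z ≈ 151–152 mm, but comparing it with the held caddy gave about 150 mm. The stop point gave 149.7 mm. The plate touched the pedestal about 1.3 mm deeper than the camera model predicted, which is within calibration error.

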